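# Fit and lock a T-track stop against a panel

### The job

Fit the sliding stop to the jig board: lower its T-bolt through the slot of the aluminium track, head lengthwise and stop face towards the white panel, and slide it along until it just bears on the panel's end, pressing lightly and not shifting the panel. Then turn the black knob clockwise, which first swings the bolt head square under the track's lips and then draws it tight; pull it up firmly by hand, to about 0.35 newton metres and no more than 0.45, because the thin lips bend if it is overtightened, and let go with the stop still touching the panel. Leave the tools and the jar around the board where they are.

Things in the scene. Friction and masses are not known exactly. Their poses are not given: they have to be found in the camera images.
- slot (a point): slot of the aluminium T-track let in flush in the jig board: point on its centre line, midway along, level with the board's top. y runs along the slot towards the panel, x across, z up. The mouth is 12 mm wide between lips 5 mm thick; under them the channel is 26 mm wide, 12 mm deep. A fence 18 mm high stands on the board, its inner face at x = +61 mm.
- board: plywood jig board, fixed on the bench: 180 mm (x) by 440 mm (y, along the slot), 36 mm high. Origin at the centre of its underside, 15 mm in +x from the slot's centre line and 36 mm below its top; axes as the slot's.
- panel_end (a point): centre of the white panel's near end face, which the stop must bear on, 7.5 mm above the board. y points along the slot into the panel, z up.
- panel: white panel, 118 mm across, 130 mm along the slot, 15 mm thick, about 0.2 kg, lying loose over the slot, its far end against a wooden end stop screwed to the board. Origin at the centre of its underside; y along the slot, away from its near end.
- stop: sliding stop: dark wooden block 42 mm wide (x), 130 mm long (y), 34 mm high, 0.24 kg with bolt and knob. Origin at the centre of its underside; y points to its stop face, z up. A keel under it, 10 mm wide, 4 mm deep, runs in the slot. The bolt is at y = -35 mm. It starts on a low wooden rest (64 by 150 mm, 24 mm high), bolt hanging in the rest's gap.
- stop_grip (a point): place to hold the stop, across its 42 mm width: on its centre line, 25 mm in +y from stop (60 mm from the bolt), 22 mm above its underside. Axes as stop.
- stop_face (a point): point on the stop's end face that must bear on the panel: 65 mm in +y from stop, 7.5 mm above its underside. Axes as stop.
- bolt_axis (a point): where the T-bolt passes through the stop's underside: 35 mm in -y from stop, axes as stop. Below it hangs the steel bolt head, 10 mm wide (x), 20 mm long (y) and 6 mm thick, the lowest 2 mm stepped in; its centre is 8 to 11 mm below this point. It starts lengthwise and can turn only a quarter turn clockwise from above, to a pin stop.
- bolt_turn (a joint): turn of the bolt in the stop: 0 = head lengthwise, 1.57 = crosswise, at the pin stop. The knob carries the bolt round; from the pin stop on it runs along the thread and lifts the head, 6 mm a turn, with about 0.03 N m for 0.3 to 2.9 rad (not known beforehand) until the head meets the lips. Then torque climbs about 0.3 N m and clamping force about 60 N per rad.
- knob_grip (a point): centre of the black rubber cross knob on the bolt, 14 mm above the block's top. Four arms along its x and y, 30 mm across opposite arms, each 17 mm wide with a flat end, 4 to 24 mm above the block's top; the bolt's end is about 3 mm higher. Clockwise from above tightens; its height stays the same. The rubber twists 0.14 rad at 0.35 N m and springs back when let go; the nut stays.
- knob: brass nut in the knob: a collar 27 mm across and 4 mm high that bears on the block's top; origin at the centre of its underside. It clamps the block with about 60 N when the knob is pulled up to 0.35 N m.
- try_square: try square, wooden stock and steel blade, lying on the bench; to be left alone.
- tape_measure: yellow tape measure, 60 mm tall, standing on the bench; to be left alone.
- pencil: flat carpenter's pencil, 170 mm long, lying on the bench; to be left alone.
- screw_jar: steel screw jar, 60 mm across and 70 mm tall, on the bench; to be left alone.
Mind the look-alikes: they are no part of the job. Of the things like the stop, leave any that is pink; of the rest the larger one is meant. Leave any orange look-alike of the panel alone.

How it is judged (in metres and radians):
On the way, in this order (a step that is already met when the one before it is completed fails the run):
1. the stop sits down on the board with its bolt head, still lengthwise, below the lips of the slot (x of bolt_axis in the frame of slot between -0.003 and 0.003 m and y of bolt_axis in the frame of slot between -0.2 and 0.2 m and z of bolt_axis in the frame of slot between -0.003 and 0.003 m and angle between stop_face's own z axis and vertical below 0.04 rad and value of joint bolt_turn below 0.3 rad), for 0.2 s.
2. the bolt head is turned square under the lips with the stop face against the panel's end (x of bolt_axis in the frame of slot between -0.003 and 0.003 m and y of bolt_axis in the frame of slot between -0.2 and 0.2 m and z of bolt_axis in the frame of slot between -0.003 and 0.003 m and angle between stop_face's own z axis and vertical below 0.04 rad and value of joint bolt_turn above 1.4 rad and y of stop_face in the frame of panel_end above -0.0025 m), for 0.2 s.
At the end, for the whole second after the job is handed in: Stop flat on the board (tilt under 0.04 rad) with its bolt in the slot, head crosswise (at least 1.4 rad), face within 2.5 mm of the panel end; the nut clamps the block with 35 to 85 N, the panel is within 4 mm of its start, all at rest (all of step 2 and horizontal distance between stop_face and panel_end below 0.006 m and contact force between knob and stop between 35 and 85 N and linear speed of each of stop, panel below 0.01 m/s and distance of panel from where it was at the start of the episode below 0.004 m); the robot touches nothing.
It fails at once if the nut is overtightened or rammed down: its collar bears on the block with more than 95 N (contact force between knob and stop above 95 N).
It fails at once if the stop is pressed against the panel with more than 40 N (contact force between stop and panel above 40 N).
It fails at once if the panel is shifted by more than 5 mm (distance of panel from where it was at the start of the episode above 0.005 m).
It fails at once if the try square, tape measure, pencil or screw jar is moved by more than 20 mm (distance of any of try_square, tape_measure, pencil, screw_jar from where it was at the start of the episode above 0.02 m).
It also fails if it takes over 69 s, if anything falls off the work surface, if the arm or the gripper's body presses on something with over 40 N, if the wrist force passes 120 N, or if a joint passes its speed limit or range.

### The arm

A 6-joint arm with a two-finger parallel gripper is mounted at the origin on the work surface. World frame = base frame: x ahead of the robot, y to its left, z up, the work surface at z = 0. Lengths are in mm, angles in rad, forces in N, time in s.
With the tool pointing down it reaches from about 350 to 725 mm from the base axis. Payload 4.3 kg.
Tool frame: the origin (TCP) lies midway between the tips of the shut fingers; the grasp point (between the pads) lies 19 mm behind it; x points along the fingers, y is the direction in which the jaws open and shut, and the axes are right-handed (so a half turn about x gives the same grasp; the last joint's range is limited). The gripper opens to 85 mm and grips with 20 to 120 N. Pads are 22 mm wide; open, the fingers measure 114 mm over their backs; the gripper's body (76 mm by 85 mm) begins 54 mm behind the grasp point. The pads swing forward as they close: fully open they stand 13 mm farther back than shut.
Start: joints at [-1.279, 0.377, 0.081, 1.274, 0, 1.46], TCP at [224.883, -529.242, 206.029] pointing down, gripper open.
Joint ranges: [-2.72, 2.72], [-0.84, 1.66], [-1.02, 1.22], [-1.77, 2.12], [-1.37, 1.28], [-3.14, 3.14]. Speed limits (rad/s): [2.57, 2.57, 3.14, 3.14, 3.14, 3.14].

### API

Orientations are given as a rotation vector (axis times angle).
In Python, from station import sensors, camera, calibration, robot gives the robot as it stands. The module is installed in compiled form; this text tells all that it offers.
- The arm moves only by the shell command python3 -m handwheel 'ROWS'. ROWS is JSON, a list of rows, each a list of 3 entries, a list of its own where there are three numbers: the opening, from 0 (shut) to 1 (fully open), then the shift along the tool's x, y, z in mm, then the turn about the tool's x in rad. A call has 1 to 20 rows; each row is the pose to reach, as a shift and turn from the pose measured when the call began, along the tool's axes at that moment; what a row does not reach only later rows make up. A row lasts 1/12 s, in which the tool goes at most 41.7 mm and 7.16 degrees, less where a joint would pass 70% of its speed; a pose out of reach is approached as far as the arm can. A call with a gripper value outside its range is refused whole. The fingers move at their own pace and stop on an object; the grip force is fixed at half the most. Time passes only in rows, so rows that repeat a pose let the fingers close. It gives the time, the measured TCP pose, the force and the opening at its end, in the units of the state.
- sensors.read_state(): the state, without advancing time (a new reading comes with each control period).
- camera(name): name is "scene" or "top" or "wrist"; returns the picture (384x512x3 uint8, red, green, blue); there is no depth.
- calibration(name): a dict with "vfov" (degrees; the focal length in pixels is half the picture's height over the tangent of half this angle, whatever the lens; pixels are square), "cx", "cy" (the principal point, pixels), "eye" and "rotation" of the camera in the world. Camera axes: x right, y down, z forward; pixel columns grow to the right and rows downward; lengths in mm; the calibration is good to about 2 mm. The wrist camera is an equidistant fisheye: a pixel r from the principal point sees the ray r / f radians off the axis. A picture is of the moment at which its call begins: read the wrist's pose just before it. calibration takes no time and is no camera call; for the wrist camera it gives the pose at the moment of the call.
- robot.hand_in(): hands the job in, once; it reports no verdict.
The state is a dict: "time_s": time; "q": joint angles; "joint_velocities": joint speeds; "tau": joint torques, N m; "eef_pos": TCP position; "orientation": TCP orientation; "wrist_force": force on the tool from outside, world axes, zero at the start; "wrist_torque": the same for the moment, N m; "gripper_width": finger opening in mm.
Only numpy, scipy, OpenCV 4.12 (cv2) and the standard library are available. Lean on these libraries where they do the work, as an engineer would, in place of code of your own. Each camera call takes 0.05 s, during which the arm holds its last target. There are 200 camera calls.

## Working session

There is one attempt and no reset: what is moved stays moved. The work goes in short steps, Python scripts to look and compute and a shell command to move; the robot and the scene stay as the last step left them, time stands still between calls to the robot, and variables do not carry over. Pictures are saved under pics/ and viewed, about 8 in all and at most 12, crops included, and the job is handed in when it is done.

```bash
mkdir -p pics; python3 - <<'E'
from station import sensors, camera, calibration
import cv2, numpy as np
for n in ("scene","top"):
    cv2.imwrite(f"pics/{n}0.png",cv2.resize(camera(n)[:,:,::-1],(800,600),interpolation=cv2.INTER_CUBIC)); c=calibration(n); print(n,c)
print(sensors.read_state())
E
```

```text
scene {'vfov': 46.685749601632, 'cx': 260.03237352183106, 'cy': 186.09746932682955, 'eye': array([1121.77137859, -297.74416539,  977.65297687]), 'rotation': array([-2.17872386, -1.5259181 ,  0.4331246 ])}
top {'vfov': 44.05995893642589, 'cx': 248.73143374769845, 'cy': 193.91070310763993, 'eye': array([ 362.16820268, -132.93196641, 1595.23811099]), 'rotation': array([-2.16877377,  2.12299365, -0.17084555])}
{'time_s': 0.1, 'q': array([-1.27930492e+00,  3.77983585e-01,  7.97702438e-02,  1.27441191e+00,
       -1.88333150e-05,  1.46049377e+00]), 'joint_velocities': array([-8.10857884e-04, -1.61954588e-03,  1.74330422e-03,  8.96043245e-05,
       -3.82403551e-04, -9.65147077e-04]), 'tau': array([ 1.44445119e-03, -4.64692998e+01,  2.70582283e+01,  1.19836078e-02,
       -1.38328292e-04, -4.86768471e-06]), 'eef_pos': array([ 224.67982631, -528.59555232,  205.16218616]), 'orientation': array([ 2.0011256 ,  0.40941392, -2.00150185]), 'wrist_force': array([-0.81019627, -0.55974853, -0.16208797]), 'wrist_torque': array([-0.00075112,  0.00656307, -0.02986317]), 'gripper_width': 85.68886696975102}
```

View pics/top0.png

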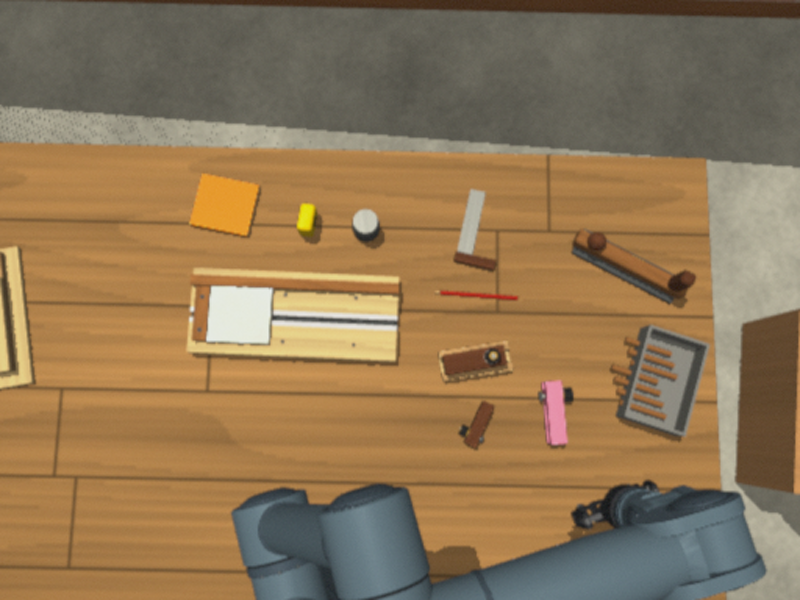

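View pics/scene0.png

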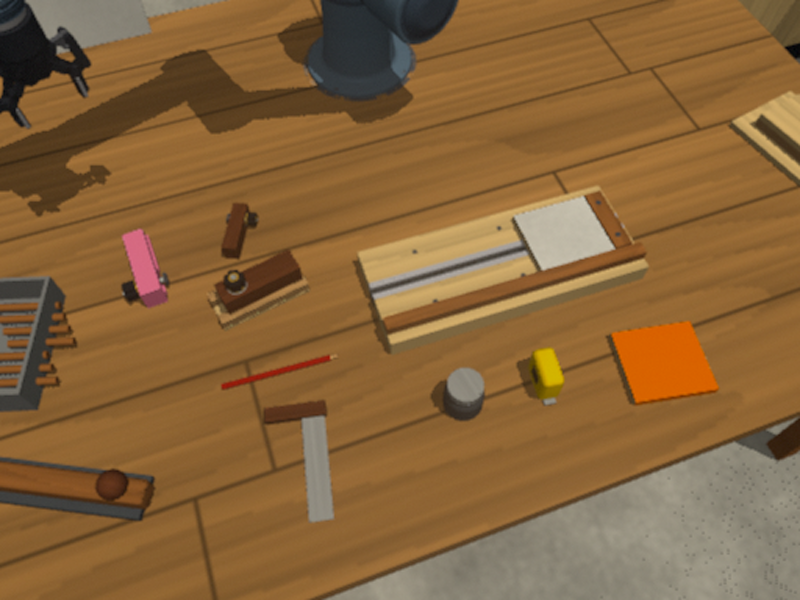

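```bash
cat > h.py <<'E'
import numpy as np, cv2
from scipy.spatial.transform import Rotation as R
from station import sensors, camera, calibration
def ray(n,uv,c=None):
    c=c or calibration(n); f=192/np.tan(np.radians(c["vfov"])/2)
    d=(np.array(uv,float)-[c["cx"],c["cy"]])/f; r=np.hypot(*d)
    if n=="wrist": v=np.r_[d/max(r,1e-9)*np.sin(r),np.cos(r)]
    else: v=np.r_[d,1]; v/=np.linalg.norm(v)
    return np.array(c["eye"]),R.from_rotvec(c["rotation"]).apply(v)
def onz(n,uv,z,c=None):
    e,v=ray(n,uv,c); return e+v*(z-e[2])/v[2]
def tri(*rays):
    A=sum(np.eye(3)-np.outer(v,v) for e,v in rays); b=sum((np.eye(3)-np.outer(v,v))@e for e,v in rays)
    p=np.linalg.solve(A,b); return p,[round(float(np.linalg.norm(np.cross(p-e,v))),1) for e,v in rays]
def pix(n,P,c=None):
    c=c or calibration(n); f=192/np.tan(np.radians(c["vfov"])/2)
    p=R.from_rotvec(c["rotation"]).inv().apply(np.array(P,float)-c["eye"])
    if n=="wrist":
        r=np.hypot(p[0],p[1]); return np.array([c["cx"],c["cy"]])+f*np.arctan2(r,p[2])*p[:2]/max(r,1e-9)
    return np.array([c["cx"],c["cy"]])+f*p[:2]/p[2]
E
python3 - <<'E'
from h import *
t=camera("top"); s=camera("scene")
a=t[165:240,115:335]; a=cv2.resize(a,(800,273),interpolation=cv2.INTER_CUBIC)   # 3.636
b=s[115:225,130:420]; b=cv2.resize(b,(800,303),interpolation=cv2.INTER_CUBIC)   # 2.759
cv2.imwrite("pics/c1.png",np.vstack([a,b])[:,:,::-1])
E
```

```text
(no output)
```

View pics/c1.png

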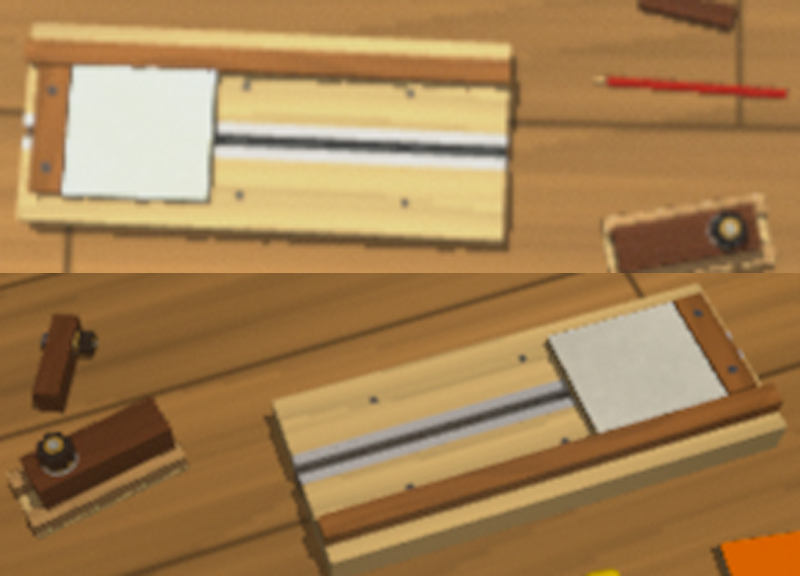

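```bash
python3 - <<'E'
from h import *
T=lambda u,v:(115+u/3.636-.0,165+v/3.636); S=lambda u,v:(130+u/2.759,115+(v-273)/2.759)
def p(name,a,b): 
    P,e=tri(ray("top",T(*a)),ray("scene",S(*b))); print(name,P.round(1),e)
p("knob",(730,229),(56,445)); p("slot near",(506,151),(297,467)); p("slot panel",(216,140),(568,393))
p("panel c1",(218,70),(598,432)); p("panel c2",(210,201),(548,340))
print("slot z36",onz("top",T(506,151),36),onz("top",T(216,140),36))
print("block far corners z58", onz("top",T(610,236),58),onz("scene",S(152,398),58),onz("scene",S(174,432),58))
s=sensors.read_state(); print(R.from_rotvec(s["orientation"]).as_matrix().round(3)); c=calibration("wrist"); print(c,R.from_rotvec(c["rotation"]).as_matrix().round(3))
E
```

```text
knob [ 488.7 -355.    77.9] [3.8, 3.8]
slot near [ 558.8 -158.    39. ] [2.9, 2.9]
slot panel [564.6 107.   32.7] [3.4, 3.4]
panel c1 [625.7 104.6  54.8] [3.4, 3.4]
panel c2 [508.1 109.4  43.4] [4.6, 4.6]
slot z36 [ 558.52578241 -160.84819447   36.        ] [562.86211299 103.26330556  36.        ]
block far corners z58 [ 481.43339314 -254.61853409   58.        ] [ 455.50290862 -258.91171338   58.        ] [ 498.17636279 -249.96122675   58.        ]
[[-0.     0.391 -0.92 ]
 [ 0.001 -0.92  -0.391]
 [-1.    -0.001 -0.   ]]
{'vfov': 65.70646984690485, 'cx': 254.46652227072374, 'cy': 189.1449761896076, 'eye': array([ 289.95280218, -501.35590095,  373.42332406]), 'rotation': array([ 2.41431344, -1.59728722, -0.22977491])} [[ 0.391 -0.883 -0.259]
 [-0.92  -0.375 -0.11 ]
 [-0.     0.282 -0.96 ]]
```

```bash
python3 -m handwheel '[[1,[-25,-114,-327],-1.29],[1,[-25,-114,-327],-1.29],[1,[-25,-114,-327],-1.29],[1,[-25,-114,-327],-1.29],[1,[-25,-114,-327],-1.29],[1,[-25,-114,-327],-1.29],[1,[-25,-114,-327],-1.29],[1,[-25,-114,-327],-1.29],[1,[-25,-114,-327],-1.29],[1,[-25,-114,-327],-1.29],[1,[-25,-114,-327],-1.29],[1,[-25,-114,-327],-1.29],[1,[-25,-114,-327],-1.29],[1,[-25,-114,-327],-1.29],[1,[-25,-114,-327],-1.29],[1,[-25,-114,-327],-1.29]]'
python3 - <<'E'
from h import *
import pickle
s=sensors.read_state(); c=calibration("wrist"); im=camera("wrist")
pickle.dump((c,im,s),open("w1.pkl","wb"))
cv2.imwrite("pics/w1.png",cv2.resize(im[:,:,::-1],(800,600),interpolation=cv2.INTER_CUBIC))
print(s["q"].round(3)); print(R.from_rotvec(s["orientation"]).as_matrix().round(3))
E
```

```text
time_s: 1.53
eef_pos: [480.9, -296.3, 230.6]
orientation: [1.121, 1.265, -1.12]
wrist_force: [0.2, 0.1, 0.1]
gripper_width: 85.0
[-6.650e-01  3.530e-01  1.080e-01  1.328e+00  1.000e-03  7.860e-01]
[[-0.     0.993  0.12 ]
 [ 0.001  0.12  -0.993]
 [-1.    -0.    -0.001]]
```

View pics/w1.png

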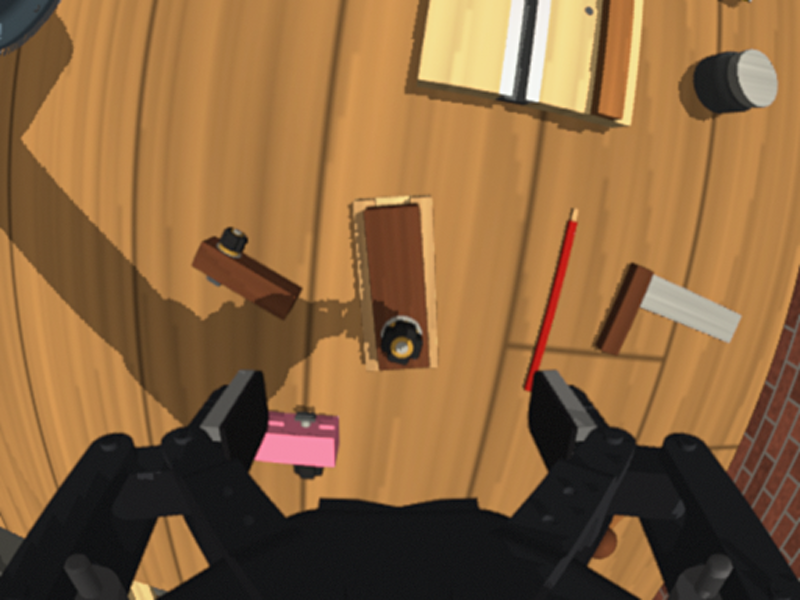

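```bash
python3 - <<'E'
from h import *
import pickle
c,im,s=pickle.load(open("w1.pkl","rb")); k=.64
W=lambda u,v:((u+.5)*k-.5,(v+.5)*k-.5)
a=onz("wrist",W(366,207.5),58,c);b=onz("wrist",W(419.5,204),58,c);print(a,b,np.linalg.norm(a-b))
m=(a+b)/2; print("far mid",m)
kn=onz("wrist",W(403,346),85,c); print("bolt end z85",kn)
T=lambda u,v:(115+u/3.636,165+v/3.636); S=lambda u,v:(130+u/2.759,115+(v-273)/2.759)
print(tri(ray("wrist",W(403,346),c),ray("scene",S(56,445)),ray("top",T(730,229))))
print(tri(ray("wrist",W(419.5,204),c),ray("scene",S(174,432))),tri(ray("wrist",W(366,207.5),c),ray("scene",S(152,398))))
d=m-kn; print("yaw from +Y ccw",np.degrees(np.arctan2(-d[0],d[1])),np.hypot(d[0],d[1]))
for z in (36,):
  print("slot end",onz("wrist",W(520,99),z,c)," board corners",onz("wrist",W(419,81),z,c),onz("wrist",W(629,124),36,c))
cv2.imwrite("pics/w1c.png",cv2.resize(im[120:250,210:300],(540,780),interpolation=cv2.INTER_CUBIC)[:,:,::-1][:600] if 0 else cv2.resize(im[120:245,210:300],(432,600),interpolation=cv2.INTER_CUBIC)[:,:,::-1])
E
```

```text
[ 452.35243036 -260.74871523   58.        ] [ 490.97029598 -253.54608837   58.        ] 39.283805550636224
far mid [ 471.66136317 -257.1474018    58.        ]
bolt end z85 [ 490.94364118 -354.54928367   85.        ]
(array([ 490.01976536, -355.201188  ,   80.49848024]), [1.6, 4.3, 3.7])
(array([ 491.87623485, -251.86922941,   49.50983926]), [2.4, 2.4]) (array([ 452.40646359, -259.93511969,   54.21932301]), [1.2, 1.2])
yaw from +Y ccw 11.197841106285223 99.29215899533402
slot end [ 560.08921051 -160.64312914   36.        ]  board corners [ 479.97742816 -159.27596268   36.        ] [ 657.72746622 -160.30255702   36.        ]
```

View pics/w1c.png

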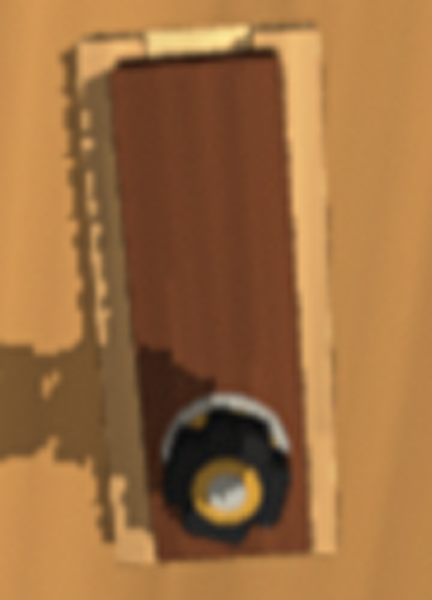

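```bash
python3 - <<'E'
from h import *
import pickle
c,im,s=pickle.load(open("w1.pkl","rb"))
C=lambda u,v:(210+(u+.5)/4.8-.5,120+(v+.5)/4.8-.5)
P={n:onz("wrist",C(*q),58,c) for n,q in dict(fl=(114,68),fr=(276,56),nl=(156,560),nr=(310,553)).items()}
for n in P: print(n,P[n].round(1))
for a,b in (("nl","fl"),("nr","fr")):
    d=P[b]-P[a]; print(np.degrees(np.arctan2(-d[0],d[1])),np.linalg.norm(d))
print("width",np.linalg.norm(P["fl"]-P["fr"]),np.linalg.norm(P["nl"]-P["nr"]))
print("centre",sum(P.values())/4, onz("wrist",C(228,490),85,c), c["eye"])
E
```

```text
fl [ 451.7 -262.2   58. ]
fr [ 489.7 -254.7   58. ]
nl [ 475.5 -388.5   58. ]
nr [ 515.6 -381.7   58. ]
10.694377300929807 128.56488398703462
11.495979395702609 129.54535913587935
width 38.768681263306966 40.58694626459472
centre [ 483.1351281  -321.77117794   58.        ] [ 490.28863363 -355.16039388   85.        ] [ 471.4451228  -225.66725346  398.66803626]
```

```bash
python3 -m handwheel '[[1,[30,-2.7,0.6],-0.073],[1,[60,-2.7,0.6],-0.073],[1,[100,-2.7,0.6],-0.073],[1,[135,-2.7,0.6],-0.073],[1,[165,-2.7,0.6],-0.073],[1,[185,-2.7,0.6],-0.073],[1,[197,-2.7,0.6],-0.073],[1,[205,-2.7,0.6],-0.073],[1,[205,-2.7,0.6],-0.073],[1,[205,-2.7,0.6],-0.073]]'
python3 -m handwheel '[[0.6,[0,0,0],0],[0.5,[0,0,0],0],[0.4,[0,0,0],0],[0.3,[0,0,0],0],[0.2,[0,0,0],0],[0.2,[0,0,0],0],[0.2,[0,0,0],0],[0.2,[0,0,0],0],[0.2,[0,0,0],0],[0.2,[0,0,0],0]]'
```

```text
time_s: 2.42
eef_pos: [478.3, -297.1, 25.9]
orientation: [1.067, 1.295, -1.066]
wrist_force: [-0.9, 0.1, 1.1]
gripper_width: 85.6
time_s: 3.25
eef_pos: [479.2, -297.8, 27.4]
orientation: [1.066, 1.293, -1.065]
wrist_force: [-0.4, 0.7, 5.0]
gripper_width: 39.5
```

```bash
python3 -m handwheel '[[0.2,[-5,0,0],0],[0.2,[-15,0,0],0],[0.2,[-30,0,0],0],[0.2,[-50,0,0],0],[0.2,[-70,0,0],0],[0.2,[-85,0,0],0],[0.2,[-90,0,0],0],[0.2,[-90,0,0],0],[0.2,[-90,0,0],0]]'
python3 - <<'E'
from h import *
import pickle
s=sensors.read_state(); c=calibration("wrist"); im=camera("wrist")
pickle.dump((c,im,s),open("w2.pkl","wb"))
cv2.imwrite("pics/w2.png",cv2.resize(im[:,:,::-1],(800,600),interpolation=cv2.INTER_CUBIC))
print(s["q"].round(3),s["wrist_force"],s["wrist_torque"]); print(R.from_rotvec(s["orientation"]).as_matrix().round(3))
E
```

```text
time_s: 4.0
eef_pos: [478.9, -297.6, 117.2]
orientation: [1.066, 1.293, -1.065]
wrist_force: [-0.7, 0.1, -3.2]
gripper_width: 39.3
[-6.690e-01  3.930e-01 -1.290e-01  1.047e+00  1.000e-03  7.090e-01] [-0.74228006  0.10200673 -3.16294831] [ 0.11981424 -0.00300385  0.02224534]
[[ 0.002  0.981  0.192]
 [-0.     0.192 -0.981]
 [-1.     0.002  0.   ]]
```

View pics/w2.png

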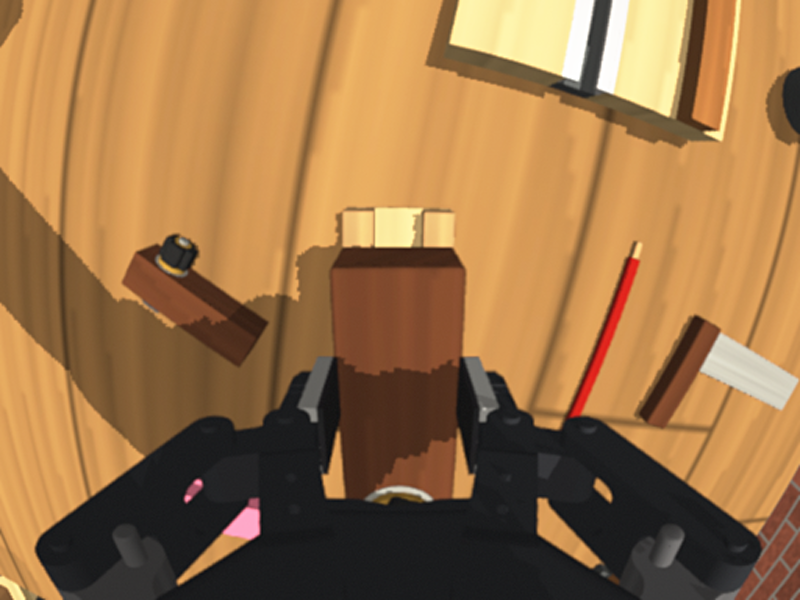

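```bash
python3 - <<'E'
from h import *
import pickle
c,im,s=pickle.load(open("w2.pkl","rb")); k=.64
W=lambda u,v:((u+.5)*k-.5,(v+.5)*k-.5)
a=onz("wrist",W(332.5,267),147.8,c);b=onz("wrist",W(464,266),147.8,c);print(a,b,np.linalg.norm(a-b))
Rm=R.from_rotvec(s["orientation"]); t=lambda p:Rm.inv().apply(p-s["eef_pos"]).round(1)
print(t(a),t(b)); 
for q in ((345,496),(454,496)): print("back edge",t(onz("wrist",W(*q),147.8,c)))
print("bottom",t(onz("wrist",W(345,249),113.8,c)),t(onz("wrist",W(453,248),113.8,c)))
print("slot", onz("wrist",W(580,90),36,c), onz("wrist",W(603,5),36,c))
E
```

```text
[ 450.7643202  -262.15050023  147.8       ] [ 490.06852124 -254.17886494  147.8       ] 40.10445347080886
[-30.7 -20.8 -40.2] [-30.6  19.3 -40.5]
back edge [-30.7 -21.1  48.8]
back edge [-30.6  20.6  49. ]
bottom [  3.3 -20.7 -39.3] [  3.4  19.9 -39.7]
slot [ 554.85013904 -163.92563902   36.        ] [ 560.39274794 -107.60112445   36.        ]
```

```bash
python3 -m handwheel '[[0.2,[0,116,-168],0.208],[0.2,[0,116,-168],0.208],[0.2,[0,116,-168],0.208],[0.2,[0,116,-168],0.208],[0.2,[0,116,-168],0.208],[0.2,[0,116,-168],0.208],[0.2,[0,116,-168],0.208],[0.2,[0,116,-168],0.208],[0.2,[0,116,-168],0.208],[0.2,[0,116,-168],0.208]]'
python3 - <<'E'
from h import *
import pickle
s=sensors.read_state(); c=calibration("wrist"); im=camera("wrist")
pickle.dump((c,im,s),open("w3.pkl","wb"))
cv2.imwrite("pics/w3.png",cv2.resize(im[:,:,::-1],(800,600),interpolation=cv2.INTER_CUBIC))
print(s["q"].round(3),s["wrist_force"],s["wrist_torque"]); print(R.from_rotvec(s["orientation"]).as_matrix().round(3))
E
```

```text
time_s: 4.88
eef_pos: [559.3, -111.4, 116.1]
orientation: [1.222, 1.202, -1.222]
wrist_force: [0.8, -0.2, -2.4]
gripper_width: 39.5
[-3.080e-01  4.080e-01 -1.090e-01  1.055e+00  1.000e-03  1.280e+00] [ 0.76425491 -0.17429124 -2.43915962] [ 0.13298629  0.04048906 -0.01438891]
[[-0.001  1.    -0.017]
 [ 0.001 -0.017 -1.   ]
 [-1.    -0.001 -0.001]]
```

View pics/w3.png

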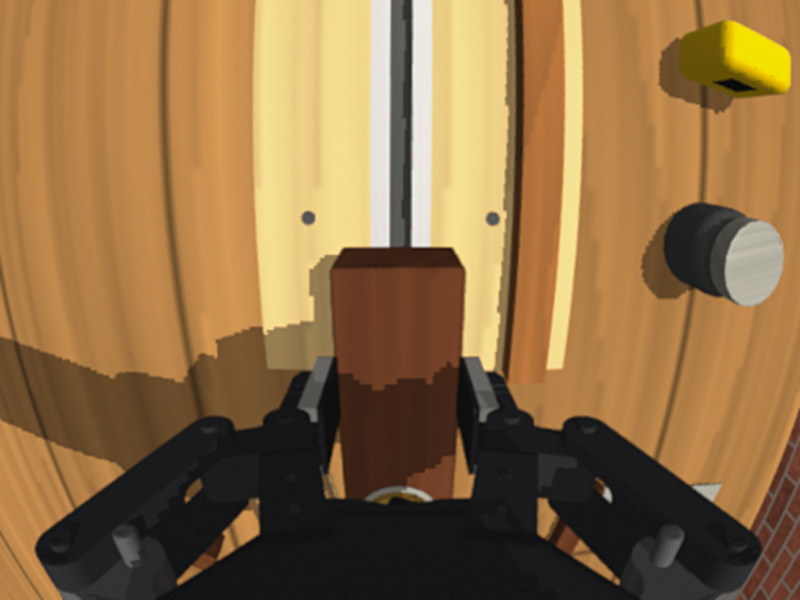

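```bash
cat >> h.py <<'E'
def slotline(c,im,rows,z=36):
    g=im.astype(float).mean(2); pts=[]
    for v in rows:
        r=g[v,225:290]; rr=np.interp(np.arange(0,64,.1),np.arange(65),r)
        dark=rr<150; lab=np.flatnonzero(dark)
        # run of dark nearest expected col 256
        runs=np.split(lab,np.flatnonzero(np.diff(lab)>1)+1); runs=[q for q in runs if len(q)>60]
        if not runs: continue
        q=min(runs,key=lambda q:abs(225+q.mean()/10-256))
        l,r_=[onz("wrist",(225+x/10,v),z,c) for x in (q[0],q[-1])]
        pts.append([*(l+r_)[:2]/2,np.linalg.norm(l-r_)])
    return np.array(pts)
E
python3 - <<'E'
from h import *
import pickle
c,im,s=pickle.load(open("w3.pkl","rb")); k=.64
W=lambda u,v:((u+.5)*k-.5,(v+.5)*k-.5)
P=slotline(c,im,range(4,155,10)); print(P.round(1))
f=np.polyfit(P[:,1],P[:,0],1); print("slot x=",f,"x at -160",np.polyval(f,-160),"x at 50",np.polyval(f,50))
Rm=R.from_rotvec(s["orientation"]); t=lambda p:Rm.inv().apply(p-s["eef_pos"]).round(2)
z=s["eef_pos"][2]-3.4
for h,q in ((34,(332.5,267.5)),(34,(464.5,267.5)),(0,(345,249)),(0,(453.5,249)),(34,(345,496)),(34,(454,496))): p=onz("wrist",W(*q),z+h,c); print(p.round(1),t(p))
np.set_printoptions(linewidth=200); print(im[100,235:275].mean(1).round().astype(int)); print(im[180,205:305].mean(1).round().astype(int))
E
```

```text
[[563.2  46.7  11.4]
 [563.   37.4  11.4]
 [562.8  28.3  11.5]
 [562.6  19.4  11.3]
 [562.3  10.7  11.3]
 [562.3   2.   11.3]
 [562.   -6.5  11.3]
 [561.9 -15.   11.3]
 [561.7 -23.4  11.4]
 [561.4 -31.8  11.3]
 [561.3 -40.1  11.4]
 [561.  -48.5  11.3]
 [560.9 -56.8  11.5]
 [560.7 -65.2  11.5]
 [560.6 -73.7  11.7]
 [560.3 -82.2  11.6]]
slot x= [2.20005746e-02 5.62175654e+02] x at -160 558.6555622006214 x at 50 563.2756828746678
[539.3 -71.3 146.7] [-30.55 -20.72 -39.82]
[579.6 -72.  146.7] [-30.58  19.59 -39.82]
[539.4 -71.9 112.7] [  3.45 -20.62 -39.15]
[580.2 -72.6 112.7] [  3.42  20.23 -39.16]
[ 537.5 -160.1  146.7] [-30.63 -20.98  49.01]
[ 579.2 -160.9  146.7] [-30.66  20.73  49.08]
[200 208 219 226 226 226 226 227 227 227 227 227 231 230 165 102  85  87  89  89  88  90  90  82  56  48  44  65 137 211 233 232 230 230 230 230 232 232 231 231]
[116 115 116 117 119 115  86  63  66  69  70  68  69  66  67  67  66  67  66  66  66  65  65  65  64  67  66  66  66  66  67  67  69  70  70  68  69  68  69  67  69  68  66  67  67  68  68  68  68
  68  71  72  72  74  73  73  73  72  72  71  69  68  68  67  68  68  68  67  68  68  69  71  71  73  73  73  72  73  74  73  74  73  73  73  72  74  75  75  74  73  68  68 102 164 199 201 198 197
 196 195]
```

```bash
python3 -m handwheel '[[0.2,[0,1.5,-40],0.005],[0.2,[0,1.5,-75],0.005],[0.2,[0,1.5,-110],0.005],[0.2,[0,1.5,-135],0.005],[0.2,[10,1.5,-149.5],0.005],[0.2,[25,1.5,-149.5],0.005],[0.2,[40,1.5,-149.5],0.005],[0.2,[50,1.5,-149.5],0.005],[0.2,[55,1.5,-149.5],0.005],[0.2,[55,1.5,-149.5],0.005],[0.2,[55,1.5,-149.5],0.005]]'
python3 - <<'E'
from h import *
import pickle
s=sensors.read_state(); c=calibration("wrist"); im=camera("wrist")
pickle.dump((c,im,s),open("w4.pkl","wb"))
cv2.imwrite("pics/w4.png",cv2.resize(im[:,:,::-1],(800,600),interpolation=cv2.INTER_CUBIC))
print(s["q"].round(3),s["wrist_force"],s["wrist_torque"]); print(R.from_rotvec(s["orientation"]).as_matrix().round(3))
E
```

```text
time_s: 5.85
eef_pos: [563.6, 37.4, 61.6]
orientation: [1.227, 1.199, -1.226]
wrist_force: [-0.6, 0.3, -1.6]
gripper_width: 39.4
[-4.700e-02  4.400e-01 -2.100e-01  9.210e-01  1.000e-03  1.548e+00] [-0.59633503  0.29027404 -1.6180265 ] [ 0.08257818 -0.04463186 -0.05441032]
[[-0.     1.    -0.024]
 [ 0.001 -0.024 -1.   ]
 [-1.    -0.    -0.001]]
```

View pics/w4.png

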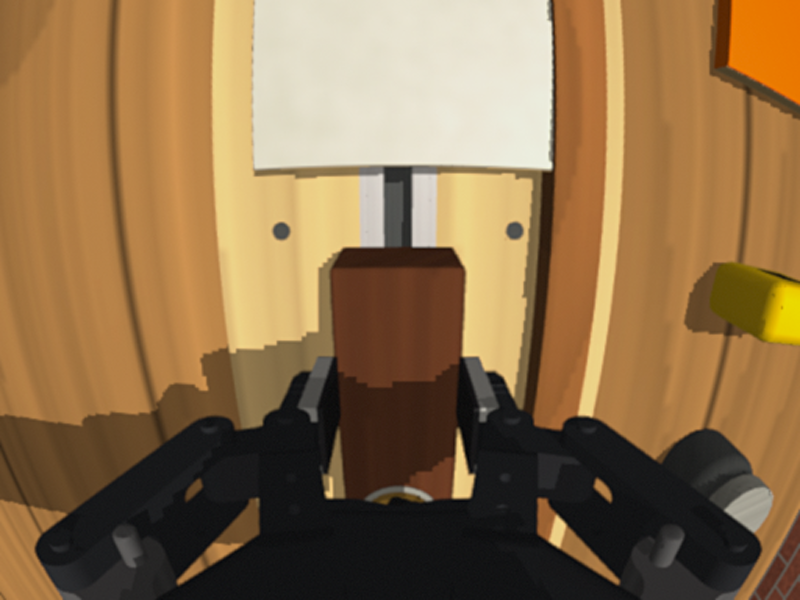

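```bash
python3 - <<'E'
from h import *
import pickle
c,im,s=pickle.load(open("w4.pkl","rb")); k=.64
W=lambda u,v:((u+.5)*k-.5,(v+.5)*k-.5)
P=slotline(c,im,range(112,156,6)); print(P.round(2))
f=np.polyfit(P[:,1],P[:,0],1); print(f,[np.polyval(f,y) for y in (77,37,-23)])
z=s["eef_pos"][2]-3.4
Rm=R.from_rotvec(s["orientation"]); t=lambda p:Rm.inv().apply(p-s["eef_pos"]).round(2)
for h,q in ((34,(332.5,267.5)),(34,(464.5,267.5)),(0,(345,249)),(0,(453.5,249)),(34,(345,496)),(34,(454,496))): p=onz("wrist",W(*q),z+h,c); print(p.round(1),t(p))
for q in ((254,171),(398,166),(552,170)): print("panel edge",onz("wrist",W(*q),51,c).round(1))
E
```

```text
[[564.3  103.49  11.99]
 [564.24  99.58  11.95]
 [564.14  95.66  12.12]
 [564.15  91.72  11.96]
 [563.92  87.78  11.86]
 [563.86  83.81  11.97]
 [563.77  79.83  12.02]
 [563.77  75.82  11.87]]
[2.13531026e-02 5.62104150e+02] [np.float64(563.748339026431), np.float64(562.8942149226491), np.float64(561.6130287669762)]
[543.9  77.7  92.2] [-30.56 -20.74 -39.82]
[584.2  76.7  92.2] [-30.57  19.57 -39.82]
[543.9  77.   58.2] [  3.44 -20.65 -39.15]
[584.8  76.1  58.2] [  3.43  20.21 -39.16]
[541.5 -11.1  92.2] [-30.64 -21.01  49.01]
[583.2 -12.2  92.2] [-30.65  20.71  49.09]
panel edge [508.1 108.4  51. ]
panel edge [564.6 107.4  51. ]
panel edge [625.3 106.3  51. ]
```

```bash
python3 -m handwheel '[[0.2,[0,-0.45,0],0],[0.2,[3,-0.45,0],0],[0.2,[6,-0.45,0],0],[0.2,[8,-0.45,0],0],[0.2,[10,-0.45,0],0],[0.2,[12,-0.45,0],0],[0.2,[13,-0.45,0],0],[0.2,[13,-0.45,0],0]]'
```

```text
time_s: 6.57
eef_pos: [563.4, 37.6, 48.7]
orientation: [1.227, 1.199, -1.226]
wrist_force: [-0.2, -0.4, -2.0]
gripper_width: 39.3
```

```bash
python3 -m handwheel '[[0.2,[2,-0.2,0],0],[0.2,[4,-0.2,0],0],[0.2,[6,-0.2,0],0],[0.2,[8,-0.2,0],0],[0.2,[9,-0.2,0],0],[0.2,[10,-0.2,0],0],[0.2,[10,-0.2,0],0],[0.2,[10,-0.2,0],0],[0.2,[10,-0.2,0],0]]'
```

```text
time_s: 7.32
eef_pos: [563.2, 37.7, 39.4]
orientation: [1.227, 1.199, -1.226]
wrist_force: [-3.6, 0.5, 5.1]
gripper_width: 39.3
```

```bash
python3 -m handwheel '[[0.2,[-0.2,0,-4],0],[0.2,[-0.2,0,-8],0],[0.2,[-0.2,0,-12],0],[0.2,[-0.2,0,-16],0],[0.2,[-0.2,0,-20],0],[0.2,[-0.2,0,-24],0],[0.2,[-0.2,0,-26],0],[0.2,[-0.2,0,-26],0],[0.2,[-0.2,0,-26],0]]'
python3 -m handwheel '[[0.2,[0,0,-0.7],0],[0.2,[0,0,-1.4],0],[0.2,[0,0,-2],0],[0.2,[0,0,-2],0],[0.2,[0,0,-2],0]]'
```

```text
time_s: 8.07
eef_pos: [563.7, 64.3, 39.6]
orientation: [1.227, 1.199, -1.225]
wrist_force: [-0.2, 0.8, -1.5]
gripper_width: 39.2
time_s: 8.48
eef_pos: [563.7, 66.2, 39.6]
orientation: [1.227, 1.199, -1.225]
wrist_force: [0.1, -1.0, -0.3]
gripper_width: 39.0
```

```bash
python3 -m handwheel '[[0.2,[0,0,-0.5],0],[0.2,[0,0,-1],0],[0.2,[0,0,-1],0],[0.2,[0,0,-1],0]]'
python3 -m handwheel '[[0.2,[0,0,-0.5],0],[0.2,[0,0,-0.5],0],[0.2,[0,0,-0.5],0],[0.2,[0,0,-0.5],0]]'
python3 -m handwheel '[[0.2,[0,0,-0.5],0],[0.2,[0,0,-0.5],0],[0.2,[0,0,-0.5],0],[0.2,[0,0,-0.5],0]]'
```

```text
time_s: 8.82
eef_pos: [563.7, 67.2, 39.6]
orientation: [1.227, 1.199, -1.225]
wrist_force: [-0.4, -0.7, -2.1]
gripper_width: 39.5
time_s: 9.15
eef_pos: [563.8, 67.7, 39.6]
orientation: [1.227, 1.199, -1.225]
wrist_force: [0.0, -0.4, -2.5]
gripper_width: 39.4
time_s: 9.48
eef_pos: [563.8, 68.0, 39.6]
orientation: [1.227, 1.199, -1.225]
wrist_force: [-0.8, -1.9, -1.4]
gripper_width: 39.4
```

```bash
python3 -m handwheel '[[0.2,[0,0,-0.7],0],[0.2,[0,0,-0.7],0],[0.2,[0,0,-0.7],0],[0.2,[0,0,-0.7],0]]'
python3 -m handwheel '[[0.2,[0,0,-0.7],0],[0.2,[0,0,-0.7],0],[0.2,[0,0,-0.7],0],[0.2,[0,0,-0.7],0]]'
```

```text
time_s: 9.82
eef_pos: [563.7, 68.1, 39.6]
orientation: [1.226, 1.198, -1.226]
wrist_force: [-0.3, -5.0, -1.4]
gripper_width: 39.3
time_s: 10.15
eef_pos: [563.7, 68.1, 39.6]
orientation: [1.226, 1.197, -1.227]
wrist_force: [-1.0, -5.3, -1.6]
gripper_width: 39.4
```

```bash
python3 -m handwheel '[[0.6,[0,0,0],0],[0.7,[0,0,0],0],[0.7,[0,0,0],0],[0.7,[0,0,0],0],[0.7,[0,0,0],0],[0.7,[-10,0,0],0],[0.7,[-30,0,0],0],[0.7,[-60,0,0],0],[0.8,[-90,0,0],0],[0.8,[-110,0,0],0],[0.8,[-110,0,0],0],[0.8,[-110,0,0],0]]'
python3 - <<'E'
from h import *
s=sensors.read_state(); print(s["q"].round(3),R.from_rotvec(s["orientation"]).as_matrix().round(3))
E
```

```text
time_s: 11.15
eef_pos: [565.3, 68.4, 151.8]
orientation: [1.228, 1.194, -1.224]
wrist_force: [0.4, 0.4, -0.9]
gripper_width: 68.2
[ 1.000e-02  3.820e-01 -5.400e-02  1.131e+00 -1.000e-03  1.604e+00] [[ 0.004  1.    -0.024]
 [-0.001 -0.024 -1.   ]
 [-1.     0.004  0.001]]
```

```bash
python3 -m handwheel '[[0.8,[0,-1.6,60.3],-1.57],[0.8,[0,-1.6,60.3],-1.57],[0.8,[0,-1.6,60.3],-1.57],[0.8,[0,-1.6,60.3],-1.57],[0.8,[0,-1.6,60.3],-1.57],[0.8,[0,-1.6,60.3],-1.57],[0.8,[0,-1.6,60.3],-1.57],[0.8,[0,-1.6,60.3],-1.57],[0.8,[0,-1.6,60.3],-1.57],[0.8,[0,-1.6,60.3],-1.57],[0.8,[0,-1.6,60.3],-1.57],[0.8,[0,-1.6,60.3],-1.57],[0.8,[0,-1.6,60.3],-1.57],[0.8,[0,-1.6,60.3],-1.57]]'
python3 -m handwheel '[[0.8,[0,0,0],-1.57],[0.8,[0,0,0],-1.57],[0.8,[0,0,0],-1.57],[0.8,[0,0,0],-1.57],[0.8,[0,0,0],-1.57],[0.8,[0,0,0],-1.57],[0.8,[0,0,0],-1.57],[0.8,[0,0,0],-1.57],[0.8,[0,0,0],-1.57],[0.8,[0,0,0],-1.57],[0.8,[0,0,0],-1.57],[0.8,[0,0,0],-1.57],[0.8,[0,0,0],-1.57],[0.8,[0,0,0],-1.57]]'
python3 - <<'E'
from h import *
import pickle
s=sensors.read_state(); c=calibration("wrist"); im=camera("wrist")
pickle.dump((c,im,s),open("w5.pkl","wb"))
cv2.imwrite("pics/w5.png",cv2.resize(im[:,:,::-1],(800,600),interpolation=cv2.INTER_CUBIC))
print(s["q"].round(3),s["eef_pos"]); print(R.from_rotvec(s["orientation"]).as_matrix().round(3))
E
```

```text
time_s: 12.32
eef_pos: [561.1, 8.3, 150.4]
orientation: [0.018, 1.569, -0.019]
wrist_force: [-0.2, -0.7, -0.4]
gripper_width: 68.3
time_s: 13.48
eef_pos: [560.3, 8.4, 149.5]
orientation: [-1.191, 1.221, 1.191]
wrist_force: [-0.5, -0.4, -0.2]
gripper_width: 68.1
[-0.098  0.369 -0.078  1.124 -0.    -1.644] [560.29815528   8.42516107 149.50759245]
[[-0.    -1.     0.025]
 [-0.     0.025  1.   ]
 [-1.     0.    -0.   ]]
```

View pics/w5.png

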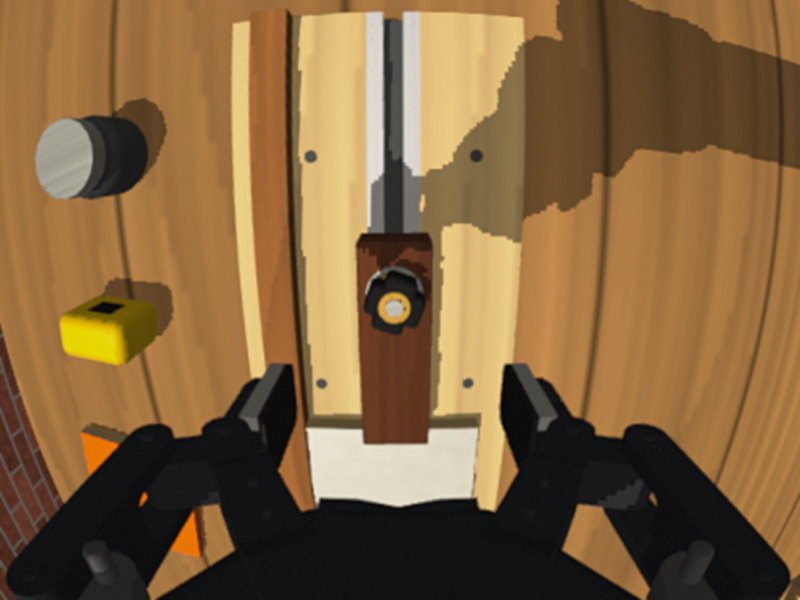

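```bash
python3 - <<'E'
from h import *
import pickle
c,im,s=pickle.load(open("w5.pkl","rb")); k=.64
W=lambda u,v:((u+.5)*k-.5,(v+.5)*k-.5)
Rm=R.from_rotvec(s["orientation"]); t=lambda p:Rm.inv().apply(p-s["eef_pos"]).round(2)
p=onz("wrist",W(395,308.5),97,c); print("bolt",p,t(p))
for q in ((358,246),(431,246),(364,443),(428,443)): print(onz("wrist",W(*q),70,c).round(1))
E
```

```text
bolt [560.99135274   7.51816977  97.        ] [52.51 -0.73 -0.87]
[580.5 -19.8  70. ]
[541.  -18.8  70. ]
[583.6 106.   70. ]
[542.9 107.   70. ]
```

```bash
python3 -m handwheel '[[0.8,[20,-1.4,-0.5],0],[0.8,[45,-1.4,-0.5],0],[0.8,[65,-1.4,-0.5],0],[0.8,[74,-1.4,-0.5],0],[0.7,[77.5,-1.4,-0.5],0],[0.6,[77.5,-1.4,-0.5],0],[0.6,[77.5,-1.4,-0.5],0],[0.6,[77.5,-1.4,-0.5],0]]'
python3 -m handwheel '[[0.5,[0,0,0],0],[0.45,[0,0,0],0],[0.4,[0,0,0],0],[0.36,[0,0,0],0],[0.33,[0,0,0],0],[0.3,[0,0,0],0],[0.25,[0,0,0],0],[0.2,[0,0,0],0],[0.2,[0,0,0],0],[0.2,[0,0,0],0]]'
```

```text
time_s: 14.2
eef_pos: [562.9, 7.7, 73.5]
orientation: [-1.19, 1.221, 1.187]
wrist_force: [0.8, 0.0, 0.6]
gripper_width: 51.4
time_s: 15.03
eef_pos: [562.9, 7.8, 73.4]
orientation: [-1.19, 1.221, 1.187]
wrist_force: [0.3, 0.8, 0.4]
gripper_width: 17.0
```

```bash
python3 - <<'E'
from h import *
im=camera("wrist"); s=sensors.read_state(); print(s["gripper_width"],s["q"].round(3),R.from_rotvec(s["orientation"]).as_matrix().round(3))
sc=camera("scene")
a=cv2.resize(im[180:384,130:380],(490,400),interpolation=cv2.INTER_CUBIC)
b=cv2.resize(sc[80:200,200:290],(300,400),interpolation=cv2.INTER_CUBIC)
cv2.imwrite("pics/w6.png",np.hstack([a,b])[:,:,::-1])
E
```

```text
17.19678271259147 [-0.099  0.424 -0.202  0.942 -0.    -1.642] [[ 0.002 -1.     0.028]
 [-0.001  0.028  1.   ]
 [-1.    -0.002 -0.001]]
```

View pics/w6.png

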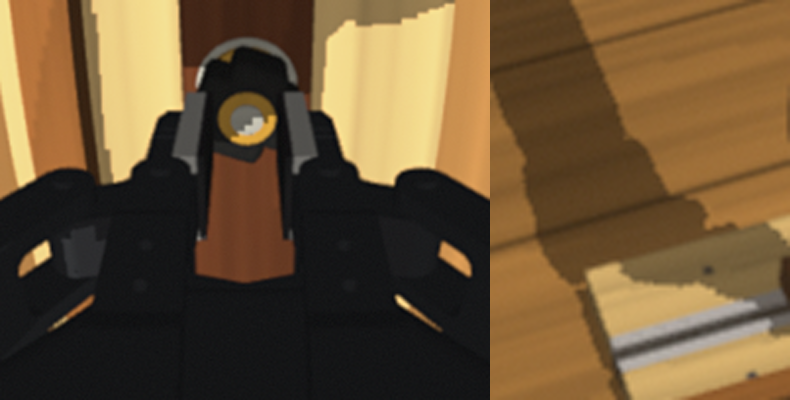

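```bash
python3 - <<'E'
from h import *
c=calibration("wrist"); s=sensors.read_state(); Rm=R.from_rotvec(s["orientation"])
cr=lambda P:((pix("wrist",P,c)-[130,180]+.5)*1.96-.5).round(0)
e=s["eef_pos"]
for x in (0,-6,-19):
  for z in (-11,11): print("pad x",x,"z",z,[cr(e+Rm.apply([x,y,z])) for y in (-8.6,8.6)])
print("bolt end at y=7.9",cr([561.7,7.9,97]),"y=0",cr([561.7,0,97]))
inv=lambda u,v,z:onz("wrist",((u+.5)/1.96-.5+130,(v+.5)/1.96-.5+180),z,c).round(1)
print("bolt obs",inv(247,120,97),"ring z94",inv(247,118,94)); print("collar l/r top",inv(196,85,74),inv(298,85,74),inv(247,38,74)); print("knob tip",inv(262,161,94),inv(240,45,94))
E
```

```text
pad x 0 z -11 [array([214.,  56.]), array([270.,  56.])]
pad x 0 z 11 [array([215., 120.]), array([269., 120.])]
pad x -6 z -11 [array([213.,  63.]), array([271.,  63.])]
pad x -6 z 11 [array([214., 128.]), array([270., 128.])]
pad x -19 z -11 [array([210.,  79.]), array([273.,  79.])]
pad x -19 z 11 [array([212., 149.]), array([271., 149.])]
bolt end at y=7.9 [246. 122.] y=0 [245.  96.]
bolt obs [561.4   7.1  97. ] ring z94 [561.4   8.   94. ]
collar l/r top [577.3   6.   74. ] [545.4   6.8  74. ] [561.   -9.1  74. ]
knob tip [557.4  22.2  94. ] [562.7 -13.7  94. ]
```

```bash
python3 -m handwheel '[[0.1,[0,0,0],0],[0,[0,0,0],0],[0,[0,0,0],0],[0,[0,0,0],0],[0,[0,0,0],0]]'; python3 -c "
from h import *
s=sensors.read_state(); print(s['wrist_force'],s['wrist_torque'])"
```

```text
time_s: 15.55
eef_pos: [562.9, 7.7, 73.5]
orientation: [-1.19, 1.221, 1.187]
wrist_force: [-0.2, -1.4, 1.2]
gripper_width: 0.1
[-0.21304576 -1.36326827  1.22350575] [0.06164291 0.01859763 0.01003932]
```

```bash
python3 - <<'E'
from h import *
im=camera("wrist"); sc=camera("scene"); tp=camera("top")
p=pix("scene",[561,8,90]); print(p); u,v=p.astype(int)
a=cv2.resize(im[180:330,180:330],(400,400),interpolation=cv2.INTER_CUBIC)
b=cv2.resize(sc[max(v-50,0):v+50,u-50:u+50],(400,400),interpolation=cv2.INTER_CUBIC)
cv2.imwrite("pics/w7.png",np.hstack([a,b])[:,:,::-1])
e=sensors.read_state()["eef_pos"]; print("tcp in b",(pix("scene",e)-[u-50,v-50])*4,"bolt end",(pix("scene",[561.5,8,97])-[u-50,v-50])*4)
E
```

```text
[300.31292478 155.37712862]
tcp in b [200.12558092 219.56017771] bolt end [202.43017763 195.4392807 ]
```

View pics/w7.png

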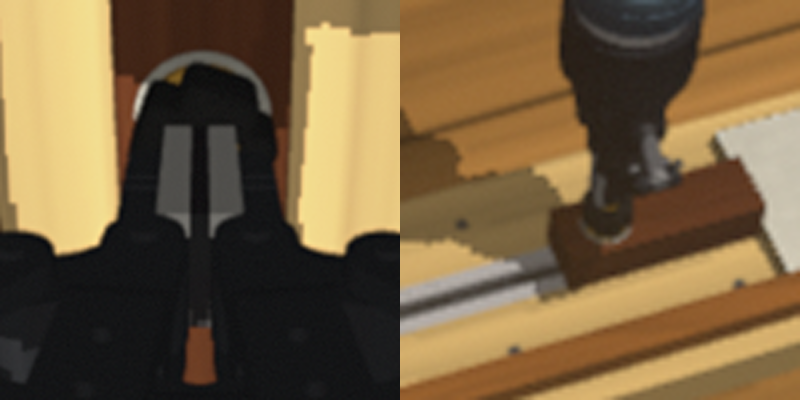

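```bash
python3 - <<'E'
from h import *
import pickle
from scipy.optimize import least_squares
W=lambda u,v:np.array(((u+.5)*.64-.5,(v+.5)*.64-.5))
for f,(a,b),w in (("w5.pkl",((291,365),(503,365)),68.1),("w4.pkl",((336,358),(461,358)),42.0),("w1.pkl",((265,373),(531,371)),85.0)):
    c,im,s=pickle.load(open(f,"rb")); Rm=R.from_rotvec(s["orientation"])
    g=lambda p:np.r_[pix("wrist",s["eef_pos"]+Rm.apply([p[0],p[1]-w/2,p[2]]),c)-W(*a),pix("wrist",s["eef_pos"]+Rm.apply([p[0],p[1]+w/2,p[2]]),c)-W(*b)]
    r=least_squares(g,[-10,0,0]); print(f,r.x.round(1),r.fun.round(2))
E
```

```text
w5.pkl [-34.6   0.5  -9.9] [ 0.   -0.04  0.    0.04]
w4.pkl [-26.   -0.6  -7.7] [-0.    0.02 -0.   -0.02]
w1.pkl [-37.7  -0.8  -7.6] [ 0.02 -0.61  0.02  0.61]
```

```bash
python3 -m handwheel '[[0.6,[-3,1.2,0],0],[0.6,[-3,1.2,0],0],[0.6,[-3,1.2,0],0],[0.6,[-3,1.2,0],0],[0.6,[-3,1.2,0],0],[0.6,[-3,1.2,0],0],[0.6,[2,1.2,0],0],[0.6,[8,1.2,0],0],[0.6,[14,1.2,0],0],[0.6,[19,1.2,0],0],[0.6,[21,1.2,0],0],[0.6,[21,1.2,0],0],[0.6,[21,1.2,0],0]]'
python3 -m handwheel '[[0.5,[0,0,0],0],[0.45,[0,0,0],0],[0.4,[0,0,0],0],[0.36,[0,0,0],0],[0.33,[0,0,0],0],[0.3,[0,0,0],0],[0.25,[0,0,0],0],[0.2,[0,0,0],0]]'
python3 -m handwheel '[[0.1,[0,0,0],0],[0.1,[0,0,0],0],[0.1,[0,0,0],0]]'
```

```text
time_s: 16.78
eef_pos: [561.6, 7.8, 52.2]
orientation: [-1.19, 1.221, 1.187]
wrist_force: [-0.8, 0.2, -0.3]
gripper_width: 51.1
time_s: 17.45
eef_pos: [562.4, 7.8, 53.0]
orientation: [-1.191, 1.22, 1.186]
wrist_force: [0.3, -0.1, 5.7]
gripper_width: 29.9
time_s: 17.7
eef_pos: [562.4, 7.8, 53.1]
orientation: [-1.191, 1.22, 1.186]
wrist_force: [-0.4, 0.1, 2.7]
gripper_width: 29.5
```

```bash
cat > st.py <<'E'
from h import *
s=sensors.read_state(); m=R.from_rotvec(s["orientation"]).as_matrix()
print("q6",s["q"][5].round(3),"yaw",np.arctan2(m[1,1],m[0,1]).round(3),"F",s["wrist_force"].round(1),"T",s["wrist_torque"].round(3),"tau6",s["tau"][5].round(3),"tilt",m[2].round(3))
E
python3 st.py
python3 -m handwheel '[[0.1,[0,0,0.3],0.12],[0.1,[0,0,0.3],0.24],[0.1,[0,0,0.3],0.36],[0.1,[0,0,0.3],0.48],[0.1,[0,0,0.3],0.6],[0.1,[0,0,0.3],0.72],[0.1,[0,0,0.3],0.84],[0.1,[0,0,0.3],0.96],[0.1,[0,0,0.3],1.08],[0.1,[0,0,0.3],1.2],[0.1,[0,0,0.3],1.32],[0.1,[0,0,0.3],1.44],[0.1,[0,0,0.3],1.5],[0.1,[0,0,0.3],1.5]]'; python3 st.py
```

```text
q6 -1.642 yaw 3.114 F [-0.4  0.1  2.7] T [-0.01   0.046 -0.001] tau6 -0.022 tilt [-1.    -0.004 -0.001]
time_s: 18.87
eef_pos: [561.7, 8.5, 53.0]
orientation: [-0.033, 1.568, 0.033]
wrist_force: [-1.5, 1.3, 5.3]
gripper_width: 30.0
q6 -0.14 yaw 1.613 F [-1.5  1.3  5.3] T [0.229 0.335 0.002] tau6 0.471 tilt [-1.     0.     0.002]
```

```bash
python3 -m handwheel '[[0.1,[0,0,0],0.1],[0.1,[0,0,0],0.2],[0.1,[0,0,0],0.2],[0.1,[0,0,0],0.2]]'; python3 st.py
python3 -m handwheel '[[0.1,[0,0,0],0.1],[0.1,[0,0,0],0.2],[0.1,[0,0,0],0.2],[0.1,[0,0,0],0.2]]'; python3 st.py
```

```text
time_s: 19.2
eef_pos: [561.7, 8.6, 53.0]
orientation: [0.121, 1.565, -0.12]
wrist_force: [-1.4, 1.1, 3.9]
gripper_width: 29.7
q6 0.056 yaw 1.417 F [-1.4  1.1  3.9] T [0.222 0.125 0.028] tau6 0.099 tilt [-1.     0.001  0.002]
time_s: 19.53
eef_pos: [561.7, 8.8, 53.0]
orientation: [0.275, 1.551, -0.273]
wrist_force: [-0.9, 1.3, 3.4]
gripper_width: 30.5
q6 0.252 yaw 1.221 F [-0.9  1.3  3.4] T [0.298 0.132 0.016] tau6 0.094 tilt [-1.     0.002  0.002]
```

```bash
for i in 1; do python3 -m handwheel '[[0.1,[0,0,0],0.1],[0.1,[0,0,0],0.2],[0.1,[0,0,0],0.2],[0.1,[0,0,0],0.2]]'; python3 st.py
python3 -m handwheel '[[0.1,[0,0,0],0.1],[0.1,[0,0,0],0.2],[0.1,[0,0,0],0.2],[0.1,[0,0,0],0.2]]'; python3 st.py; done
```

```text
time_s: 19.87
eef_pos: [561.8, 8.9, 53.1]
orientation: [0.428, 1.526, -0.425]
wrist_force: [-1.0, 1.6, 3.2]
gripper_width: 30.2
q6 0.447 yaw 1.026 F [-1.   1.6  3.2] T [ 0.325  0.053 -0.004] tau6 0.091 tilt [-1.     0.002  0.002]
time_s: 20.2
eef_pos: [561.9, 9.0, 53.1]
orientation: [0.58, 1.49, -0.577]
wrist_force: [-0.6, 2.1, 3.3]
gripper_width: 30.2
q6 0.642 yaw 0.831 F [-0.6  2.1  3.3] T [ 0.348 -0.008 -0.028] tau6 0.089 tilt [-1.     0.003  0.001]
```

```bash
python3 -m handwheel '[[0.1,[0,0,0],0.1],[0.1,[0,0,0],0.2],[0.1,[0,0,0],0.3],[0.1,[0,0,0],0.3],[0.1,[0,0,0],0.3]]'; python3 st.py
python3 -m handwheel '[[0.1,[0,0,0],0.1],[0.1,[0,0,0],0.2],[0.1,[0,0,0],0.3],[0.1,[0,0,0],0.3],[0.1,[0,0,0],0.3]]'; python3 st.py
```

```text
time_s: 20.62
eef_pos: [561.9, 8.9, 53.1]
orientation: [0.808, 1.414, -0.804]
wrist_force: [0.8, 1.4, 2.6]
gripper_width: 29.7
q6 0.937 yaw 0.536 F [0.8 1.4 2.6] T [0.215 0.027 0.026] tau6 0.088 tilt [-1.     0.003  0.   ]
time_s: 21.03
eef_pos: [562.1, 8.9, 53.1]
orientation: [1.032, 1.312, -1.027]
wrist_force: [0.5, 1.1, 2.4]
gripper_width: 29.9
q6 1.232 yaw 0.241 F [0.5 1.1 2.4] T [ 0.183 -0.038 -0.011] tau6 0.087 tilt [-1.     0.003 -0.   ]
```

```bash
python3 -m handwheel '[[0.1,[0,0,0],0.1],[0.1,[0,0,0],0.2],[0.1,[0,0,0],0.3],[0.1,[0,0,0],0.3],[0.1,[0,0,0],0.3]]'; python3 st.py
python3 -m handwheel '[[0.1,[0,0,0],0.1],[0.1,[0,0,0],0.2],[0.1,[0,0,0],0.3],[0.1,[0,0,0],0.3],[0.1,[0,0,0],0.3]]'; python3 st.py
python3 -m handwheel '[[0.1,[0,0,0],0.1],[0.1,[0,0,0],0.2],[0.1,[0,0,0],0.3],[0.1,[0,0,0],0.3],[0.1,[0,0,0],0.3]]'; python3 st.py
```

```text
time_s: 21.45
eef_pos: [562.3, 9.0, 53.1]
orientation: [1.251, 1.182, -1.246]
wrist_force: [0.2, 1.3, 1.0]
gripper_width: 30.0
q6 1.527 yaw -0.054 F [0.2 1.3 1. ] T [ 0.241 -0.151  0.001] tau6 0.085 tilt [-1.     0.003 -0.001]
time_s: 21.87
eef_pos: [562.5, 8.9, 53.1]
orientation: [1.464, 1.022, -1.458]
wrist_force: [1.3, 1.1, 3.1]
gripper_width: 30.0
q6 1.822 yaw -0.349 F [1.3 1.1 3.1] T [ 0.262 -0.232  0.054] tau6 0.085 tilt [-1.     0.003 -0.002]
time_s: 22.28
eef_pos: [562.7, 8.8, 53.1]
orientation: [1.669, 0.831, -1.662]
wrist_force: [1.0, 0.9, 1.3]
gripper_width: 29.8
q6 2.117 yaw -0.644 F [1.  0.9 1.3] T [ 0.207 -0.201  0.045] tau6 0.084 tilt [-1.     0.003 -0.003]
```

```bash
python3 -m handwheel '[[0.1,[0,0,0],0.1],[0.1,[0,0,0],0.2],[0.1,[0,0,0],0.3],[0.1,[0,0,0],0.3],[0.1,[0,0,0],0.3]]'; python3 st.py
python3 -m handwheel '[[0.1,[0,0,0],0.1],[0.1,[0,0,0],0.2],[0.1,[0,0,0],0.3],[0.1,[0,0,0],0.3],[0.1,[0,0,0],0.3]]'; python3 st.py
python3 -m handwheel '[[0.1,[0,0,0],0.1],[0.1,[0,0,0],0.2],[0.1,[0,0,0],0.22],[0.1,[0,0,0],0.22],[0.1,[0,0,0],0.22]]'; python3 st.py
```

```text
time_s: 22.7
eef_pos: [562.8, 8.7, 53.1]
orientation: [1.863, 0.607, -1.855]
wrist_force: [1.7, 1.3, 2.7]
gripper_width: 29.7
q6 2.412 yaw -0.939 F [1.7 1.3 2.7] T [ 0.124 -0.225 -0.017] tau6 0.083 tilt [-1.     0.002 -0.004]
time_s: 23.12
eef_pos: [562.9, 8.5, 53.1]
orientation: [2.043, 0.346, -2.034]
wrist_force: [2.5, 0.1, 2.2]
gripper_width: 30.1
q6 2.707 yaw -1.234 F [2.5 0.1 2.2] T [ 0.047 -0.336 -0.024] tau6 0.085 tilt [-1.     0.001 -0.004]
time_s: 23.53
eef_pos: [563.1, 8.3, 53.1]
orientation: [2.164, 0.13, -2.154]
wrist_force: [1.5, 0.1, 0.5]
gripper_width: 30.0
q6 2.923 yaw -1.451 F [1.5 0.1 0.5] T [-0.138 -0.386  0.105] tau6 0.076 tilt [-1.     0.    -0.005]
```

```bash
python3 -m handwheel '[[0.55,[0,0,0],0],[0.55,[0,0,0],0],[0.55,[0,0,0],0],[0.55,[0,-0.3,0.8],0],[0.55,[0,-0.3,0.8],-1.57],[0.55,[0,-0.3,0.8],-1.57],[0.55,[0,-0.3,0.8],-1.57],[0.55,[0,-0.3,0.8],-1.57],[0.55,[0,-0.3,0.8],-1.57],[0.55,[0,-0.3,0.8],-1.57],[0.55,[0,-0.3,0.8],-1.57],[0.55,[0,-0.3,0.8],-1.57],[0.55,[0,-0.3,0.8],-1.57],[0.55,[0,-0.3,0.8],-1.57],[0.55,[0,-0.3,0.8],-1.57],[0.55,[0,-0.3,0.8],-1.57],[0.55,[0,-0.3,0.8],-1.57],[0.55,[0,-0.3,0.8],-1.57],[0.55,[0,-0.3,0.8],-1.57]]'; python3 st.py
```

```text
time_s: 25.12
eef_pos: [561.9, 8.6, 53.0]
orientation: [1.124, 1.26, -1.119]
wrist_force: [-0.4, 0.3, -1.4]
gripper_width: 47.2
q6 1.355 yaw 0.118 F [-0.4  0.3 -1.4] T [ 0.006  0.009 -0.007] tau6 -0.071 tilt [-1.     0.004  0.   ]
```

```bash
python3 -m handwheel '[[0.45,[0,0,0],0],[0.4,[0,0,0],0],[0.36,[0,0,0],0],[0.3,[0,0,0],0],[0.2,[0,0,0],0],[0.1,[0,0,0],0],[0.1,[0,0,0],0]]'; python3 st.py
python3 -m handwheel '[[0.1,[0,0,0],0.1],[0.1,[0,0,0],0.2],[0.1,[0,0,0],0.2],[0.1,[0,0,0],0.2]]'; python3 st.py
python3 -m handwheel '[[0.1,[0,0,0],0.1],[0.1,[0,0,0],0.2],[0.1,[0,0,0],0.2],[0.1,[0,0,0],0.2]]'; python3 st.py
```

```text
time_s: 25.7
eef_pos: [562.3, 8.7, 53.5]
orientation: [1.124, 1.259, -1.118]
wrist_force: [-0.7, 1.5, 5.3]
gripper_width: 29.8
q6 1.355 yaw 0.118 F [-0.7  1.5  5.3] T [ 0.18   0.124 -0.046] tau6 -0.029 tilt [-1.     0.005  0.   ]
time_s: 26.03
eef_pos: [562.4, 8.6, 53.5]
orientation: [1.27, 1.167, -1.264]
wrist_force: [0.3, 0.5, 3.5]
gripper_width: 29.9
q6 1.553 yaw -0.08 F [0.3 0.5 3.5] T [0.064 0.011 0.11 ] tau6 0.194 tilt [-1.     0.005 -0.001]
time_s: 26.37
eef_pos: [562.5, 8.6, 53.5]
orientation: [1.412, 1.063, -1.405]
wrist_force: [-0.2, -0.2, 3.0]
gripper_width: 29.4
q6 1.749 yaw -0.276 F [-0.2 -0.2  3. ] T [ 0.06  -0.005  0.152] tau6 0.238 tilt [-1.     0.005 -0.002]
```

```bash
python3 -m handwheel '[[0.1,[0,0,0],0.1],[0.1,[0,0,0],0.2],[0.1,[0,0,0],0.2],[0.1,[0,0,0],0.2]]'; python3 st.py
python3 -m handwheel '[[0.1,[0,0,0],0.1],[0.1,[0,0,0],0.2],[0.1,[0,0,0],0.2],[0.1,[0,0,0],0.2]]'; python3 st.py
```

```text
time_s: 26.7
eef_pos: [562.5, 8.6, 53.5]
orientation: [1.55, 0.945, -1.542]
wrist_force: [-0.2, -0.4, 1.6]
gripper_width: 29.7
q6 1.944 yaw -0.471 F [-0.2 -0.4  1.6] T [ 0.093 -0.055  0.196] tau6 0.287 tilt [-1.     0.005 -0.002]
time_s: 27.03
eef_pos: [562.6, 8.5, 53.5]
orientation: [1.684, 0.814, -1.675]
wrist_force: [-0.1, -0.0, 2.5]
gripper_width: 29.7
q6 2.139 yaw -0.666 F [-0.1 -0.   2.5] T [-0.005 -0.109  0.279] tau6 0.354 tilt [-1.     0.004 -0.003]
```

```bash
python3 -m handwheel '[[0.1,[0,0,0],0.08],[0.1,[0,0,0],0.15],[0.1,[0,0,0],0.15],[0.1,[0,0,0],0.15]]'; python3 st.py
python3 -m handwheel '[[0.1,[0,0,0],0.08],[0.1,[0,0,0],0.08],[0.1,[0,0,0],0.08],[0.1,[0,0,0],0.08]]'; python3 st.py
```

```text
time_s: 27.37
eef_pos: [562.7, 8.5, 53.5]
orientation: [1.781, 0.706, -1.772]
wrist_force: [0.9, -0.4, 2.0]
gripper_width: 29.6
q6 2.285 yaw -0.812 F [ 0.9 -0.4  2. ] T [ 0.006 -0.088  0.329] tau6 0.354 tilt [-1.     0.004 -0.004]
time_s: 27.7
eef_pos: [562.7, 8.5, 53.5]
orientation: [1.832, 0.646, -1.822]
wrist_force: [0.3, 0.5, 1.7]
gripper_width: 29.5
q6 2.362 yaw -0.889 F [0.3 0.5 1.7] T [-0.094 -0.049  0.345] tau6 0.31 tilt [-1.     0.004 -0.004]
```

```bash
python3 -m handwheel '[[0.5,[0,0,0],0],[0.55,[0,0,0],0],[0.55,[0,0,0],0],[0.55,[0,0,0],0],[0.55,[-10,0,0],0],[0.55,[-30,0,0],0],[0.55,[-60,0,0],0],[0.55,[-90,0,0],0],[0.55,[-110,0,0],0.3],[0.55,[-120,0,30],0.5],[0.55,[-120,0,60],0.5],[0.55,[-120,0,60],0.5],[0.55,[-120,0,60],0.5],[0.55,[-120,0,60],0.5]]'; python3 st.py
python3 - <<'E'
from h import *
import pickle
im=camera("wrist"); sc=camera("scene"); tp=camera("top")
p=pix("scene",[562,60,60]).astype(int); q=pix("top",[562,60,60]).astype(int)
b=cv2.resize(sc[p[1]-60:p[1]+60,p[0]-60:p[0]+60],(400,400),interpolation=cv2.INTER_CUBIC)
a=cv2.resize(tp[q[1]-50:q[1]+50,q[0]-50:q[0]+50],(400,400),interpolation=cv2.INTER_CUBIC)
cv2.imwrite("pics/f.png",np.vstack([np.hstack([a,b]),np.hstack([cv2.resize(im,(266,200)),np.zeros((200,534,3),np.uint8)])])[:,:,::-1])
E
```

```text
time_s: 28.87
eef_pos: [515.7, -29.4, 174.0]
orientation: [2.131, 0.196, -2.117]
wrist_force: [0.5, 0.5, 0.2]
gripper_width: 46.5
q6 2.777 yaw -1.386 F [0.5 0.5 0.2] T [ 0.041  0.008 -0.013] tau6 0.116 tilt [-1.     0.002 -0.007]
```

View pics/f.png

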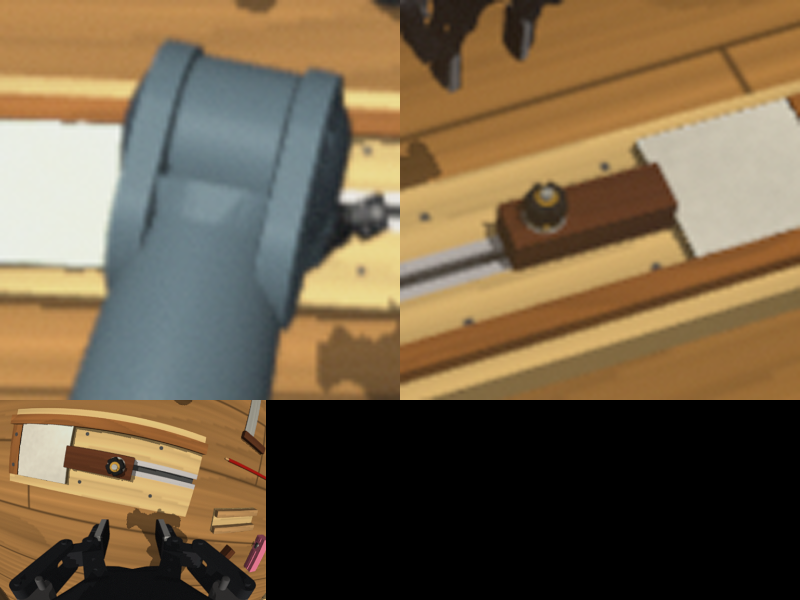

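```bash
python3 -c "
from station import robot
print(robot.hand_in())"
```

```text
the job is handed in; nothing more can be done
None
```

I fitted the stop in the slot, slid it against the panel and tightened the knob. I then let go, backed the arm clear and handed the job in at about 29 s of robot time.

**Contact with the panel:** I slid the stop until it met about 5 N of resistance and stopped moving. The last scene picture shows the stop lying flat with its face against the panel. I did not re-measure the gap or the panel's position after tightening. The panel should not have moved, because it was only pressed with about 5 N.

**Tightening:** I turned the knob about 4.6 rad in the first hold and 1.0 rad in the second. The wrist torque about the vertical rose steadily from about 0.11 to 0.345 N m, with noise of about ±0.03. The clamp force itself could not be measured; that torque corresponds to about 60 N.

**What went wrong or disagreed:**
- **First knob grip:** it missed. The fingertips turned out to stand about 23 mm farther back than I took from the tool description, so the fingers shut just above the knob without touching anything I could feel. I went 20 mm lower and gripped it at 30 mm.
- **First hold on the stop:** for the same reason, it was only near the top of the block. It held and placed squarely.
- **Joint 6 torque:** at the very end it dropped from 0.354 to 0.31 N m while the wrist torque still rose. I relied on the wrist reading and the turned angle.

**Surroundings:** I kept the arm clear of the tools and the jar. I did not re-measure their positions afterwards.

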